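Square up a row of relays against the stop

ROBOT

A 6-joint arm with a two-finger parallel gripper is mounted at the origin on a cart in front of the work surface, level with it; the furniture and walls round the work are solid. World frame = base frame: x ahead of the robot, y to its left, z up, the work surface at z = 0. Lengths are in m, angles in rad, forces in N, time in s.
With the tool pointing down it reaches from about 0.35 to 0.975 m from the base axis. Payload 4.9 kg.
Tool frame: the origin (TCP) lies at the very end of the fingers, on their centre line; the grasp point (between the pads) lies manip.grip_point_offset behind it (manip.grip_point_offset is the distance from the TCP to the grasp point, in m); z points along the fingers, y is the line along which they close (so a half turn about z gives the same grasp; the last joint's range is limited). The gripper opens to 85 mm and grips with 20 to 120 N. Pads are 22 mm wide; open, the fingers measure 114 mm over their backs; the gripper's body (76 mm by 85 mm) begins 54 mm behind the grasp point. The pads swing forward as they close: fully open they stand 13 mm farther back than shut.
Start: joints at [-1.277, 0.053, 1.613, -0, 1.476, -0.119], TCP at [0.251, -0.572, 0.231] pointing down, gripper open.
Joint ranges: [-3.01, 3.01], [-1.01, 2.22], [0.06, 2.58], [-1.02, 4.17], [0.09, 2.62], [-3.14, 3.14]. Speed limits (rad/s): [2.57, 2.57, 3.14, 3.14, 3.14, 3.14].

INTERFACE

Orientations are given as a unit quaternion [w, x, y, z].
In Python, from plant import manip gives the robot as it stands.
- The arm moves only by the shell command python3 -m crank 'ROWS' [OPENING]. ROWS is JSON, a list of rows, each an object of numbers: "x", "y", "z": the shift along the tool's x, y, z in cm; "turn": the turn about the tool's z in rad. In form: [{"x": .., "y": .., "z": .., "turn": ..}, ...]. A call has 1 to 5 rows; each row shifts and turns the commanded pose from where the row before left it, along the tool's axes as they then stand; what a row does not reach is not made up. A row lasts 1/10 s, in which the tool goes at most 50 mm and 8.59 degrees, less where a joint would pass 70% of its speed; a pose out of reach is approached as far as the arm can. A call with a gripper value outside its range is refused whole. OPENING is the opening in per cent of the stroke, from 0 (shut) to 100 (fully open), set as the call begins (- or left out, the last holds). The fingers move at their own pace and stop on an object; the grip force is fixed at half the most. Time passes only in rows, so rows that do not move let the fingers close. It gives the time, the measured TCP pose, the force, the opening and the grip force at its end, in the units of the state.
- manip.state(): the state, without advancing time (a new reading comes with each control period).
- manip.grab_frame(name): name is "side" or "top"; returns (picture, depth): 400x640x3 uint8, red, green, blue; 400x640 float32, m along the optical axis (not along the pixel's ray), 0 where there is no reading.
- manip.camera_model(name): a dict with "mtx" (3x3 intrinsics, pixels), "world_to_cam" (4x4, takes a point from world to camera coordinates). Camera axes: x right, y down, z forward; pixel columns grow to the right and rows downward; lengths in m; the calibration is good to about 2 mm. A picture is of the moment at which its call begins. camera_model takes no time and is no camera call.
- manip.job_done(): hands the job in; it is judged then, once.
The state is a dict: "time": time; "joint_pos": joint angles; "joint_vel": joint speeds; "joint_efforts": joint torques, N m; "tool_pos": TCP position; "tool_rot": TCP orientation; "contact_force": force on the tool from outside, world axes, zero at the start; "ft_torque": the same for the moment, N m; "gripper_width": opening from 0.0 (shut) to 1.0 (fully open); "grasp_force": force on a finger pad.
Only numpy, scipy, OpenCV 4.12 (cv2) and the standard library are available. Lean on these libraries where they do the work, as an engineer would, in place of code of your own. Each camera call takes 0.05 s, during which the arm holds its last target. There are 200 camera calls.

TASK

Pick up the straightedge with the orange grip, set it behind the four blue relays and push them all together, as one row, up against the steel bar of the alignment stop. Press the row home with about 12 N for a good second, so that every relay bears flat on the bar, never with more than 15 N; then draw the straightedge back, and leave it standing on the bench well clear of the row (at least 5 cm). Touch the relays only with the straightedge, and leave the capacitor can and the terminal strip where they are.

Things in the scene. Friction and masses are not known exactly. Their poses are not given: they have to be found in the camera images.
- stop_block: grey alignment stop screwed to the bench, 30 x 200 x 36 mm (depth x length x height), fixed. Origin: centre of its underside; its +x is the push direction (from the relays into the block), y along its length, z up. On its front (-x) side it carries a steel stop bar parallel to it.
- bar_zone (a point): point fixed on the stop block, 33 mm in front (-x) of its origin, 16 mm up: the middle of the stop bar's setting range. Bar: 190 mm long, 2 to 30 mm above the bench, rigid when pushed. Its working face stands up to 12 mm before or behind this point, differently each time; that is not measured, it must be felt. Axes as the block's.
- grip (a point): centre of the straightedge's upright orange grip rib, 30 mm above the tool's underside. Rib 12 mm thick (x), 64 mm long (y), 3 to 51 mm above the underside. Axes: x forward to the blade, y along it, z up. Tool 0.3 kg. Its foot plate (4 mm thick, 100 mm wide) reaches from 15 mm behind to 69 mm ahead of the rib's centre, where the blade's back stands; fingers have room between.
- edge (a point): middle of the flat front face of the straightedge's blade, 75 mm ahead of the grip centre along the tool's x and 14 mm above the underside; axes as for the grip. The blade is 190 mm long, 6 mm thick, and 28 mm tall from the underside.
- relay1: blue relay block, 28 x 28 x 30 mm, 35 to 70 g, standing loose on the bench, roughly 25 to 80 mm in front of the stop bar; the row takes some 2 to 6 N to slide along; number 1 of the row of four, counted from the stop's +y end (about 42 mm from one to the next). Origin: centre of its underside; axes along its sides, x roughly towards the stop.
- relay2: blue relay block, 28 x 28 x 30 mm, 35 to 70 g, standing loose on the bench, roughly 25 to 80 mm in front of the stop bar; the row takes some 2 to 6 N to slide along; number 2 of the row of four, counted from the stop's +y end (about 42 mm from one to the next). Origin: centre of its underside; axes along its sides, x roughly towards the stop.
- relay3: blue relay block, 28 x 28 x 30 mm, 35 to 70 g, standing loose on the bench, roughly 25 to 80 mm in front of the stop bar; the row takes some 2 to 6 N to slide along; number 3 of the row of four, counted from the stop's +y end (about 42 mm from one to the next). Origin: centre of its underside; axes along its sides, x roughly towards the stop.
- relay4: blue relay block, 28 x 28 x 30 mm, 35 to 70 g, standing loose on the bench, roughly 25 to 80 mm in front of the stop bar; the row takes some 2 to 6 N to slide along; number 4 of the row of four, counted from the stop's +y end (about 42 mm from one to the next). Origin: centre of its underside; axes along its sides, x roughly towards the stop.
- capacitor_can: bystander: dark blue capacitor can, 35 mm diameter, 47 mm tall, loose, upright near the +y end of the work. Origin: centre of its underside.
- terminal_strip: bystander: green terminal strip, 18 x 62 x 17 mm, loose, near the -y end of the work. Origin: centre of its underside; long side along its y.
- enclosure_box: closed grey instrument enclosure screwed to the bench behind where the straightedge starts: 157 x 204 x 83 mm (x, y, height), fixed, always in the same place. Origin: centre of its underside. Carry the straightedge clear of it.
There are look-alikes about, which are no part of the job. Leave any green or pink look-alike of the relay4 alone.

How it is judged:
On the way, in this order (a step that is already met when the one before it is completed fails the run):
1. the straightedge is held in the fingers and lifted off the bench (contact force between the fingers and straightedge above 2 N and height (world z) of edge above 0.024 m), for 0.2 s.
2. all four relays at once are pressed by the held straightedge against the stop, bearing on it with more than 4 N in all (contact force between stop_block and anything else above 4 N and contact force between the fingers and straightedge above 2 N and contact force between each of stop_block, straightedge and relay1 above 0.2 N and contact force between each of stop_block, straightedge and relay2 above 0.2 N and contact force between each of stop_block, straightedge and relay3 above 0.2 N and contact force between each of stop_block, straightedge and relay4 above 0.2 N), for 0.8 s.
At the end, for the whole second after the job is handed in: All relays upright, still, 32-64 mm before the stop block's origin, within 95 mm of its middle, square within 0.06 rad, neighbours in line within 2.5 mm; straightedge released, flat on the bench, its blade 105 mm or more before that origin; bystanders moved under 10 mm (x of relay1 in the frame of stop_block between -0.064 and -0.032 m and y of relay1 in the frame of stop_block between -0.095 and 0.095 m and angle between the x axis of each of relay1, relay2, relay3, relay4 and the x axis of stop_block, either way round below 0.06 rad and angle between each of relay1, relay2, relay3, relay4's own z axis and vertical below 0.05 rad and linear speed of each of relay1, relay2, relay3, relay4, straightedge below 0.01 m/s and x of relay2 in the frame of stop_block between -0.064 and -0.032 m and y of relay2 in the frame of stop_block between -0.095 and 0.095 m and x of relay3 in the frame of stop_block between -0.064 and -0.032 m and y of relay3 in the frame of stop_block between -0.095 and 0.095 m and x of relay4 in the frame of stop_block between -0.064 and -0.032 m and y of relay4 in the frame of stop_block between -0.095 and 0.095 m and x of relay1 in the frame of relay2 between -0.0025 and 0.0025 m and x of relay2 in the frame of relay3 between -0.0025 and 0.0025 m and x of relay3 in the frame of relay4 between -0.0025 and 0.0025 m and height (world z) of edge below 0.017 m and angle between grip's own z axis and vertical below 0.06 rad and x of edge in the frame of stop_block below -0.105 m and distance of each of capacitor_can, terminal_strip from where it was at the start of the episode below 0.01 m); the robot touches nothing.
It fails at once if the stop is pressed with more than 15 N (contact force between stop_block and anything else above 15 N).
It fails at once if a bystander (capacitor can, terminal strip) is shifted by more than 10 mm (distance of any of capacitor_can, terminal_strip from where it was at the start of the episode above 0.01 m).
It fails at once if the gripper or arm touches a relay (contact force between any of the fingers, the arm and relay1 above 0.3 N or contact force between any of the fingers, the arm and relay2 above 0.3 N or contact force between any of the fingers, the arm and relay3 above 0.3 N or contact force between any of the fingers, the arm and relay4 above 0.3 N).
It fails at once if a relay is tipped (angle between any of relay1, relay2, relay3, relay4's own z axis and vertical above 0.5 rad).
It also fails if it takes over 72 s, if anything falls off the work surface, if the arm or the gripper's body presses on something with over 40 N, if the wrist force passes 120 N, or if a joint passes its speed limit or range.

## Working session

There is one attempt and no reset: what is moved stays moved. The work goes in short steps, Python scripts to look and compute and a shell command to move; the robot and the scene stay as the last step left them, time stands still between calls to the robot, and variables do not carry over. Pictures are saved under pics/ and viewed, at most 10 in all, crops included, and the job is handed in when it is done.

```bash
ls; mkdir -p pics; python3 - <<'E'
from plant import manip
import cv2,numpy as np
print(manip.state(), manip.grip_point_offset)
for n in("top","side"):
    p,d=manip.grab_frame(n); np.savez(f"pics/{n}0.npz",p=p,d=d)
    cv2.imwrite(f"pics/{n}0.png",p[:,:,::-1]); m=manip.camera_model(n); print(n,np.round(m["mtx"],1).tolist(),np.round(m["world_to_cam"],3).tolist())
E
```

```text
pics
{'time': 0.0, 'joint_pos': array([-1.27705251e+00,  5.33556869e-02,  1.61431660e+00,  3.51969409e-05,
        1.47599565e+00, -1.18999174e-01]), 'joint_vel': array([-0.00086868, -0.00090003,  0.00029657,  0.00041852, -0.00037338,
        0.00360468]), 'joint_efforts': array([-1.05386684e-03, -3.93682015e+01, -3.70175743e+01, -2.13265030e-04,
        7.13513742e-03, -1.20987960e-05]), 'tool_pos': array([ 0.25052824, -0.57190296,  0.23005025]), 'tool_rot': array([-1.03521360e-03,  9.78780690e-01,  2.04907988e-01, -7.30950924e-05]), 'contact_force': array([ 0.98818711,  0.44768704, -0.38029132]), 'ft_torque': array([-0.05117471,  0.05374388,  0.03117697]), 'grasp_force': 0.0, 'gripper_width': 0.9999635430734273} 0.0187
top [[402.1, 0.0, 316.6], [0.0, 402.1, 191.9], [0.0, 0.0, 1.0]] [[0.013, -1.0, 0.016, -0.146], [-0.994, -0.015, -0.112, 0.538], [0.112, -0.014, -0.994, 0.906], [0.0, 0.0, 0.0, 1.0]]
side [[387.3, 0.0, 318.3], [0.0, 387.3, 195.0], [0.0, 0.0, 1.0]] [[-0.954, -0.3, -0.009, 0.496], [-0.194, 0.638, -0.745, 0.215], [0.229, -0.709, -0.667, 0.758], [0.0, 0.0, 0.0, 1.0]]
```

View pics/top0.png

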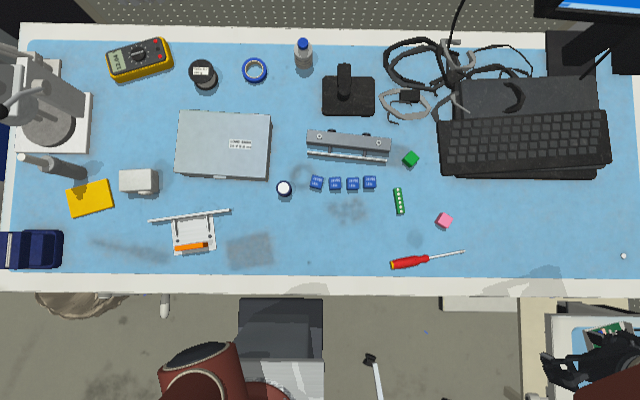

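View pics/side0.png

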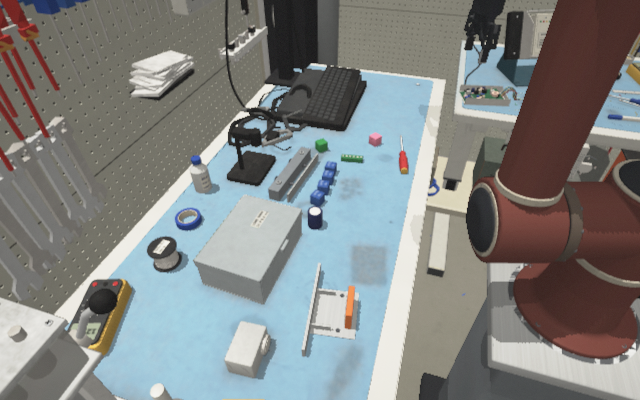

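```bash
python3 - <<'E'
import cv2,numpy as np
p=np.load("pics/top0.npz")["p"][:,:,::-1]
a=cv2.resize(p[120:225,270:430],None,fx=5,fy=5,interpolation=cv2.INTER_CUBIC); cv2.imwrite("pics/c1.png",a)
a=cv2.resize(p[195:265,140:240],None,fx=8,fy=8,interpolation=cv2.INTER_CUBIC); cv2.imwrite("pics/c2.png",a)
E
```

```text
(no output)
```

View pics/c1.png

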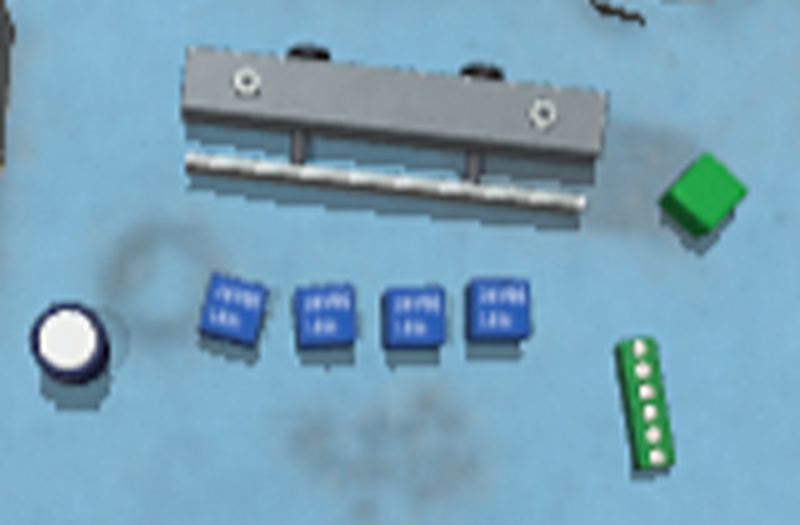

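View pics/c2.png

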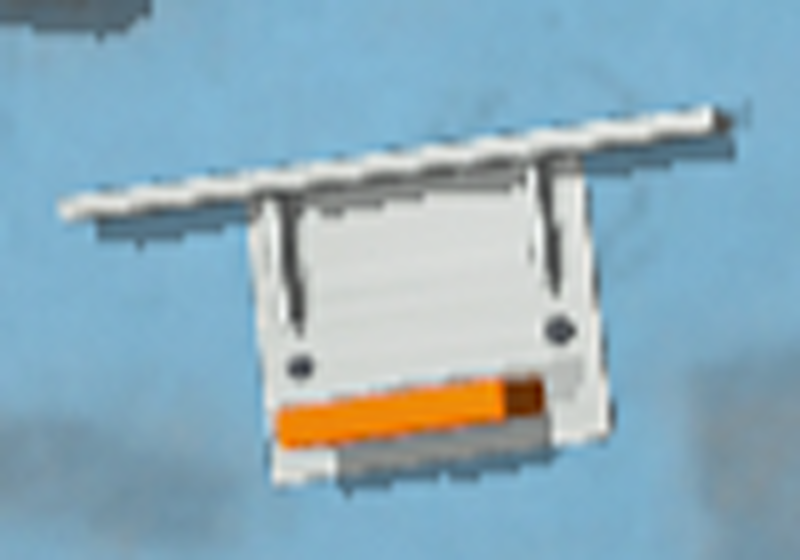

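```bash
cat > h.py <<'E'
import numpy as np
from plant import manip
def w(name,u,v,z):
    m=manip.camera_model(name);K=m["mtx"];T=m["world_to_cam"];R=T[:3,:3];c=-R.T@T[:3,3]
    d=R.T@np.linalg.inv(K)@np.array([u,v,1.]); return c+d*(z-c[2])/d[2]
def c1(u,v,z): return w("top",270+(u+.5)/5-.5,120+(v+.5)/5-.5,z)[:2]
def c2(u,v,z): return w("top",140+(u+.5)/8-.5,195+(v+.5)/8-.5,z)[:2]
E
python3 - <<'E'
from h import *
import cv2
np.set_printoptions(precision=4,suppress=True)
m=manip.camera_model("top");T=m["world_to_cam"];print("cam",-T[:3,:3].T@T[:3,3])
def show(n,P):
    P=np.array(P);print(n,P.mean(0),"sides",np.linalg.norm(P-np.roll(P,-1,0),axis=1),"ang",[round(float(np.arctan2(*(a[::-1]))),3) for a in np.roll(P,-1,0)-P])
show("block",[c1(*q,.036) for q in[(188,48),(606,92),(598,153),(183,111)]])
show("bar",[c1(*q,.03) for q in[(187,158),(583,203)]])
for i,Q in enumerate([[(217,273),(269,287),(251,343),(201,328)],[(293,287),(352,285),(356,341),(299,345)],[(384,290),(444,287),(445,343),(385,346)],[(467,281),(525,277),(531,335),(470,340)]]): show("relay%d"%(i+1),[c1(*q,.03) for q in Q])
show("strip",[c1(*q,.017) for q in[(617,342),(651,337),(674,462),(636,470)]])
print("can",c1(69,340,.047))
show("rib",[c2(*q,.051) for q in[(275,408),(500,380),(505,415),(280,447)]])
show("blade",[c2(*q,.028) for q in[(60,203),(712,106),(716,126),(62,220)]])
# depth clouds
d=np.load("pics/top0.npz")
p=d["p"].astype(int);D=d["d"];print("depth ok",(D>0).mean())
v,u=np.mgrid[:400,:640];K=m["mtx"]
X=np.stack([(u-K[0,2])/K[0,0]*D,(v-K[1,2])/K[1,1]*D,D],-1);W=(X-T[:3,3])@T[:3,:3]
o=(p[...,0]>200)&(p[...,2]<60)&(p[...,1]>90)&(W[...,2]>.042)&(W[...,2]<.06)&(u<260)&(u>140)&(v>195)
c,s,a=cv2.minAreaRect(W[o][:,:2].astype(np.float32));print("rib depth",o.sum(),W[o].mean(0),c,s,a)
E
```

```text
cam [ 0.4352 -0.1255  0.9625]
block [ 0.6645 -0.2121] sides [0.1985 0.0297 0.1963 0.0304] ang [-1.661, 3.006, 1.485, -0.062]
bar [ 0.6275 -0.2087] sides [0.1882 0.1882] ang [-1.669, 1.472]
relay1 [ 0.5658 -0.1384] sides [0.0253 0.0278 0.0244 0.0271] ang [-1.821, 2.845, 1.292, -0.266]
relay2 [ 0.5633 -0.1808] sides [0.0277 0.0265 0.0268 0.0275] ang [-1.521, -3.064, 1.656, 0.112]
relay3 [ 0.563  -0.2228] sides [0.0283 0.0265 0.0282 0.0265] ang [-1.505, -3.122, 1.636, 0.022]
relay4 [ 0.5675 -0.2621] sides [0.0274 0.0276 0.0288 0.0279] ang [-1.486, -3.042, 1.668, 0.051]
strip [ 0.5252 -0.3334] sides [0.0165 0.0602 0.0185 0.0613] ang [-1.41, -2.97, 1.791, 0.139]
can [ 0.5473 -0.0625]
rib [0.4118 0.1466] sides [0.0628 0.0099 0.0629 0.0109] ang [-1.434, -2.955, 1.725, 0.18]
blade [0.4825 0.1574] sides [0.1887 0.006  0.1891 0.005 ] ang [-1.408, -2.909, 1.729, 0.176]
depth ok 0.99598828125
rib depth 121 [0.4113 0.1462 0.0512] (0.4113268256187439, 0.1460583209991455) (0.009414082393050194, 0.061926864087581635) 8.857897758483887
```

```bash
cat >> h.py <<'E'
from scipy.spatial.transform import Rotation as Ro
def go(xyz,yaw):
    "remaining shift (cm, tool axes) and turn to put the TCP at xyz with tool y at world yaw"
    s=manip.state();q=s["tool_rot"];R=Ro.from_quat([q[1],q[2],q[3],q[0]]).as_matrix()
    y=np.arctan2(R[1,1],R[0,1]);t=-(yaw-y)
    dz=np.array(xyz)-s["tool_pos"]
    print("t %.2f pos"%s["time"],s["tool_pos"].round(4),"yaw %.4f"%y,"tilt",R[2].round(4),"shift cm",(R.T@dz*100).round(2),"turn %.4f"%((t+np.pi)%(2*np.pi)-np.pi),"F",s["contact_force"].round(2),"M",s["ft_torque"].round(3),"w %.3f gf %.1f"%(s["gripper_width"],s["grasp_force"]))
E
python3 -m crank '[{"turn":-0.14},{"turn":-0.14},{"turn":-0.14},{"turn":-0.14},{"turn":-0.14}]' 60
python3 -m crank '[{"turn":-0.14},{"turn":-0.14},{"turn":-0.14},{"turn":-0.14},{"turn":-0.053}]'
python3 -c "
from h import *
go([.4115,.1465,.15],.155)"
```

```text
t 0.10 pos [ 0.2505 -0.572   0.2302] yaw -1.1580 tilt [ 2.0e-04 -1.9e-03 -1.0e+00] shift cm [ 43.56 -59.34   8.14] turn -1.3130 F [ 0.28 -0.14 -0.36] M [-0.003  0.016  0.01 ] w 1.001 gf 0.0schema error: expected keys x, y, z, turn
schema error: expected keys x, y, z, turn
```

```bash

python3 -m crank '[{"x":0,"y":0,"z":0,"turn":-0.14},{"x":0,"y":0,"z":0,"turn":-0.14},{"x":0,"y":0,"z":0,"turn":-0.14},{"x":0,"y":0,"z":0,"turn":-0.14},{"x":0,"y":0,"z":0,"turn":-0.14}]' 60
python3 -m crank '[{"x":0,"y":0,"z":0,"turn":-0.14},{"x":0,"y":0,"z":0,"turn":-0.14},{"x":0,"y":0,"z":0,"turn":-0.14},{"x":0,"y":0,"z":0,"turn":-0.14},{"x":0,"y":0,"z":0,"turn":-0.053}]'
python3 -c "
from h import *
go([.4115,.1465,.15],.155)"
```

```text
time: 0.6
tool_pos: [0.2506, -0.5721, 0.2306]
tool_rot: [-0.001, 0.848, 0.531, 0.0]
contact_force: [0.5, -0.0, 0.3]
gripper_width: 0.596
grasp_force: 0.0
time: 1.1
tool_pos: [0.2506, -0.5721, 0.2305]
tool_rot: [-0.001, 0.649, 0.761, 0.0]
contact_force: [0.2, 0.1, 0.1]
gripper_width: 0.605
grasp_force: 0.0
t 1.10 pos [ 0.2506 -0.5721  0.2305] yaw 0.1586 tilt [ 1.3e-03 -2.0e-04 -1.0e+00] shift cm [68.41 27.24  8.14] turn 0.0036 F [0.19 0.13 0.07] M [ 0.008 -0.04  -0.015] w 0.605 gf 0.0
```

```bash

python3 -m crank '[{"x":3.5,"y":3,"z":0,"turn":0},{"x":3.5,"y":3,"z":0,"turn":0},{"x":3.5,"y":3,"z":0,"turn":0},{"x":3.5,"y":3,"z":0,"turn":0},{"x":3.5,"y":3,"z":0,"turn":0}]'
python3 -m crank '[{"x":3.5,"y":2,"z":0,"turn":0},{"x":3.5,"y":2,"z":0,"turn":0},{"x":3.5,"y":2,"z":0,"turn":0},{"x":3.5,"y":2,"z":0,"turn":0},{"x":3.5,"y":2,"z":0,"turn":0}]'
python3 -m crank '[{"x":3.5,"y":0.4,"z":0.5,"turn":0},{"x":3.5,"y":0.4,"z":0.5,"turn":0},{"x":3.5,"y":0.4,"z":0.5,"turn":0},{"x":3.5,"y":0.4,"z":0.5,"turn":0},{"x":3.5,"y":0.4,"z":0.5,"turn":0}]'
python3 -m crank '[{"x":3.5,"y":0,"z":1,"turn":0},{"x":3.5,"y":0,"z":1,"turn":0},{"x":3.5,"y":0,"z":1,"turn":0},{"x":3.5,"y":0,"z":1,"turn":0},{"x":1.9,"y":0.2,"z":1,"turn":0}]'
python3 -m crank '[{"x":0,"y":0,"z":0,"turn":0}]'
python3 -c "
from h import *
go([.4115,.1465,.07],.155)"
```

```text
time: 1.6
tool_pos: [0.3724, -0.3746, 0.2308]
tool_rot: [-0.0, 0.65, 0.76, 0.0]
contact_force: [1.8, -0.2, 0.4]
gripper_width: 0.6
grasp_force: 0.0
time: 2.1
tool_pos: [0.4437, -0.1864, 0.2309]
tool_rot: [-0.0, 0.65, 0.76, 0.0]
contact_force: [-0.1, -0.7, 0.8]
gripper_width: 0.6
grasp_force: 0.0
time: 2.6
tool_pos: [0.4359, -0.0107, 0.2057]
tool_rot: [-0.0, 0.65, 0.76, -0.0]
contact_force: [0.3, 0.1, 0.8]
gripper_width: 0.603
grasp_force: 0.0
time: 3.1
tool_pos: [0.4128, 0.1473, 0.1555]
tool_rot: [-0.0, 0.649, 0.76, -0.0]
contact_force: [0.2, 0.3, -0.0]
gripper_width: 0.602
grasp_force: 0.0
time: 3.2
tool_pos: [0.412, 0.1469, 0.1542]
tool_rot: [-0.001, 0.649, 0.761, -0.001]
contact_force: [-0.5, -0.7, 0.3]
gripper_width: 0.601
grasp_force: 0.0
t 3.20 pos [0.412  0.1469 0.1542] yaw 0.1588 tilt [ 3.e-04 -4.e-03 -1.e+00] shift cm [-0.03 -0.02  8.42] turn 0.0038 F [-0.48 -0.67  0.26] M [-0.009  0.019  0.101] w 0.601 gf 0.0
```

```bash

python3 -m crank '[{"x":0,"y":0,"z":3.5,"turn":0.004},{"x":0,"y":0,"z":3.5,"turn":0},{"x":0,"y":0,"z":3,"turn":0},{"x":0,"y":0,"z":2.2,"turn":0},{"x":0,"y":0,"z":1.5,"turn":0}]'
python3 -m crank '[{"x":0,"y":0,"z":0.5,"turn":0},{"x":0,"y":0,"z":0,"turn":0}]'
python3 -c "
from h import *
go([.4115,.1465,.012],.155)"
python3 -m crank '[{"x":0,"y":0,"z":0,"turn":0},{"x":0,"y":0,"z":0,"turn":0},{"x":0,"y":0,"z":0,"turn":0},{"x":0,"y":0,"z":0,"turn":0},{"x":0,"y":0,"z":0,"turn":0}]' 0
python3 -m crank '[{"x":0,"y":0,"z":0,"turn":0},{"x":0,"y":0,"z":0,"turn":0},{"x":0,"y":0,"z":0,"turn":0},{"x":0,"y":0,"z":0,"turn":0},{"x":0,"y":0,"z":0,"turn":0}]'
python3 -c "
from h import *
go([.4115,.1465,.012],.155)"
```

```text
time: 3.7
tool_pos: [0.4129, 0.1442, 0.0175]
tool_rot: [-0.001, 0.652, 0.758, -0.001]
contact_force: [0.2, 0.1, -0.3]
gripper_width: 0.599
grasp_force: 0.0
time: 3.9
tool_pos: [0.4136, 0.1446, 0.0139]
tool_rot: [-0.0, 0.652, 0.758, -0.001]
contact_force: [0.4, -0.0, -0.6]
gripper_width: 0.599
grasp_force: 0.0
t 3.90 pos [0.4136 0.1446 0.0139] yaw 0.1503 tilt [-3.0e-04 -1.4e-03 -1.0e+00] shift cm [ 0.22 -0.18  0.19] turn -0.0047 F [ 0.43 -0.05 -0.6 ] M [-0.022 -0.021  0.027] w 0.599 gf 0.0
time: 4.4
tool_pos: [0.4146, 0.1454, 0.0154]
tool_rot: [0.001, 0.652, 0.759, 0.0]
contact_force: [-2.0, -0.4, 6.4]
gripper_width: 0.129
grasp_force: 59.9
time: 4.9
tool_pos: [0.4147, 0.1454, 0.0155]
tool_rot: [0.001, 0.652, 0.758, 0.0]
contact_force: [-2.0, -0.5, 6.8]
gripper_width: 0.132
grasp_force: 60.0
t 4.90 pos [0.4147 0.1454 0.0155] yaw 0.1512 tilt [-2.0e-04  1.3e-03 -1.0e+00] shift cm [ 0.16 -0.3   0.35] turn -0.0038 F [-1.97 -0.46  6.76] M [-0.161  0.419 -0.043] w 0.132 gf 60.0
```

```bash

python3 -m crank '[{"x":0,"y":0,"z":-0.7,"turn":0},{"x":0,"y":0,"z":-0.7,"turn":0},{"x":0,"y":0,"z":-1.4,"turn":0},{"x":0,"y":0,"z":-2.3,"turn":0},{"x":0,"y":0,"z":-2.3,"turn":0}]'
python3 -m crank '[{"x":0,"y":0,"z":-1,"turn":0.06},{"x":0,"y":0,"z":0,"turn":0.07},{"x":0,"y":0,"z":0,"turn":0.07},{"x":0,"y":0,"z":0,"turn":0.05},{"x":0,"y":0,"z":0,"turn":0}]'
python3 -c "
from h import *
go([.4407,-.1888,.10],-.095)"
```

```text
time: 5.4
tool_pos: [0.413, 0.1452, 0.0885]
tool_rot: [-0.001, 0.652, 0.758, -0.001]
contact_force: [0.1, -0.0, -3.3]
gripper_width: 0.137
grasp_force: 58.5
time: 5.9
tool_pos: [0.4135, 0.1453, 0.0982]
tool_rot: [-0.0, 0.741, 0.671, -0.0]
contact_force: [-0.9, -0.4, -2.8]
gripper_width: 0.129
grasp_force: 58.6
t 5.90 pos [0.4135 0.1453 0.0982] yaw -0.0988 tilt [-1.e-04 -4.e-04 -1.e+00] shift cm [-32.98   6.01  -0.18] turn -0.0038 F [-0.91 -0.38 -2.79] M [-0.024  0.069  0.019] w 0.129 gf 58.6
```

```bash

python3 -m crank '[{"x":-1.5,"y":0.3,"z":0,"turn":0},{"x":-3,"y":0.5,"z":0,"turn":0},{"x":-3,"y":0.5,"z":0,"turn":0},{"x":-3,"y":0.5,"z":0,"turn":0},{"x":-3,"y":0.5,"z":0,"turn":0}]'
python3 -m crank '[{"x":-3,"y":0.5,"z":0,"turn":0},{"x":-3,"y":0.6,"z":0,"turn":0},{"x":-3,"y":0.6,"z":0,"turn":0},{"x":-3,"y":0.6,"z":0,"turn":0},{"x":-3,"y":0.6,"z":0,"turn":0}]'
python3 -m crank '[{"x":-2.5,"y":0.6,"z":0,"turn":0},{"x":-1,"y":0.2,"z":0,"turn":0},{"x":0,"y":0,"z":0,"turn":0},{"x":0,"y":0,"z":0,"turn":0}]'
python3 - <<'E'
from h import *
import cv2
go([.4407,-.1888,.10],-.095)
p,d=manip.grab_frame("top"); np.savez("pics/top1.npz",p=p,d=d)
cv2.imwrite("pics/c3.png",cv2.resize(p[120:270,270:430][:,:,::-1],None,fx=4,fy=4,interpolation=cv2.INTER_CUBIC))
E
```

```text
time: 6.4
tool_pos: [0.4231, 0.0076, 0.0983]
tool_rot: [0.0, 0.741, 0.672, 0.0]
contact_force: [0.7, 0.8, -2.7]
gripper_width: 0.128
grasp_force: 58.6
time: 6.9
tool_pos: [0.4372, -0.1446, 0.0983]
tool_rot: [-0.0, 0.741, 0.672, 0.0]
contact_force: [0.1, 0.1, -2.2]
gripper_width: 0.133
grasp_force: 58.6
time: 7.3
tool_pos: [0.4416, -0.1782, 0.098]
tool_rot: [-0.001, 0.741, 0.671, 0.0]
contact_force: [-0.0, 1.0, -3.1]
gripper_width: 0.132
grasp_force: 58.6
t 7.30 pos [ 0.4416 -0.1782  0.098 ] yaw -0.0985 tilt [ 1.e-03 -8.e-04 -1.e+00] shift cm [-1.06  0.01 -0.2 ] turn -0.0035 F [-0.    0.96 -3.15] M [0.031 0.12  0.037] w 0.132 gf 58.6
```

View pics/c3.png

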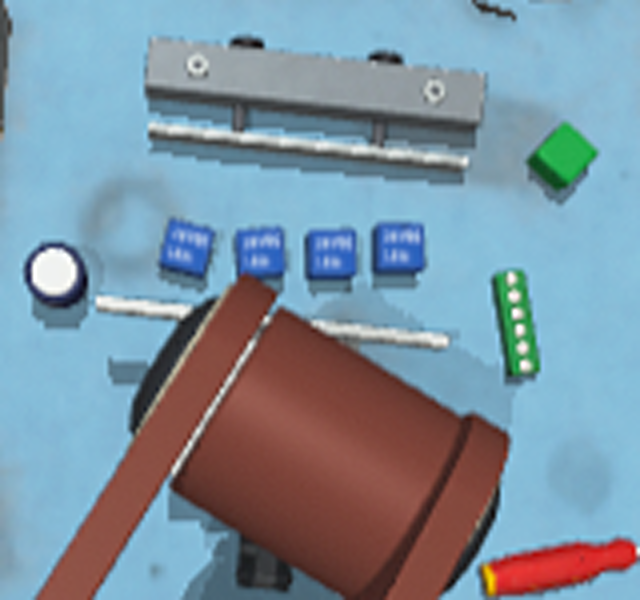

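```bash
python3 - <<'E'
from h import *
f=lambda u,v,z:w("top",270+(u+.5)/4-.5,120+(v+.5)/4-.5,z)[:2]
fl,fr=f(98,296,.1105),f(448,335,.1105);bl,br=f(98,309,.1105),f(448,347,.1105)
print(fl,fr,np.linalg.norm(fl-fr),np.linalg.norm(bl-fl))
d=(fl-fr);a=np.arctan2(d[1],d[0])-np.pi/2;d=bl-br;b=np.arctan2(d[1],d[0])-np.pi/2
mid=(fl+fr+bl+br)/4;s=manip.state()["tool_pos"][:2];r=mid-s
c,sn=np.cos(a),np.sin(a);print("yaw",a,b,"mid",mid,"rel to TCP in tool",c*r[0]+sn*r[1],-sn*r[0]+c*r[1])
c,sn=np.cos(-.095),np.sin(-.095);q=mid-[.6645,-.2121];print("stop frame",c*q[0]+sn*q[1],-sn*q[0]+c*q[1])
d=np.load("pics/top1.npz");p=d["p"].astype(int);D=d["d"];m=manip.camera_model("top");T=m["world_to_cam"];K=m["mtx"]
v,u=np.mgrid[:400,:640];X=np.stack([(u-K[0,2])/K[0,0]*D,(v-K[1,2])/K[1,1]*D,D],-1);W=(X-T[:3,3])@T[:3,:3]
o=(u>=293)&(u<=383)&(v>190)&(v<210)&(W[...,2]<.13)&(W[...,2]>.095);P=W[o];print("z",len(P),np.percentile(P[:,2],[5,25,50,75,95]))
k=np.polyfit(P[:,1],P[:,0],1);print("yaw depth",-np.arctan(k[0]),P.min(0),P.max(0))
E
```

```text
[ 0.52696844 -0.08995645] [ 0.50882685 -0.27669307] 0.18761578855039382 0.006955898712461172
yaw -0.09684676793774472 -0.09403879994789688 mid [ 0.51455657 -0.18335022] rel to TCP in tool 0.07310889637674246 0.0017005820069026746
stop frame -0.15199443841185717 0.014396934519605279
z 197 [0.099311   0.1094086  0.11085229 0.11160236 0.11303359]
yaw depth -0.0973373122794031 [ 0.50369757 -0.2765275   0.09506071] [ 0.52637947 -0.08976737  0.1149004 ]
```

```bash

python3 -m crank '[{"x":-0.6,"y":0,"z":0.5,"turn":-0.002},{"x":-0.6,"y":0,"z":1.5,"turn":0},{"x":0,"y":0,"z":2,"turn":0},{"x":0,"y":0,"z":2,"turn":0},{"x":0,"y":0,"z":1.2,"turn":0}]'
python3 -m crank '[{"x":0,"y":0,"z":0.6,"turn":0},{"x":0,"y":0,"z":0,"turn":0},{"x":0,"y":0,"z":0,"turn":0}]'
python3 - <<'E'
from h import *
import cv2
go([.4407,-.1905,.017],-.0965)
p,d=manip.grab_frame("top"); np.savez("pics/top2.npz",p=p,d=d)
cv2.imwrite("pics/c4.png",cv2.resize(p[125:225,270:430][:,:,::-1],None,fx=5,fy=5,interpolation=cv2.INTER_CUBIC))
E
```

```text
time: 7.85
tool_pos: [0.4397, -0.1899, 0.0243]
tool_rot: [-0.001, 0.74, 0.672, -0.0]
contact_force: [-0.3, 0.7, -3.3]
gripper_width: 0.13
grasp_force: 58.5
time: 8.15
tool_pos: [0.4414, -0.1912, 0.021]
tool_rot: [0.001, 0.74, 0.672, 0.0]
contact_force: [0.1, -0.5, -3.1]
gripper_width: 0.13
grasp_force: 58.5
t 8.15 pos [ 0.4414 -0.1912  0.021 ] yaw -0.0967 tilt [-6.0e-04  1.2e-03 -1.0e+00] shift cm [ 0.07 -0.07  0.4 ] turn -0.0002 F [ 0.06 -0.53 -3.09] M [-0.011  0.059  0.007] w 0.130 gf 58.5
```

View pics/c4.png

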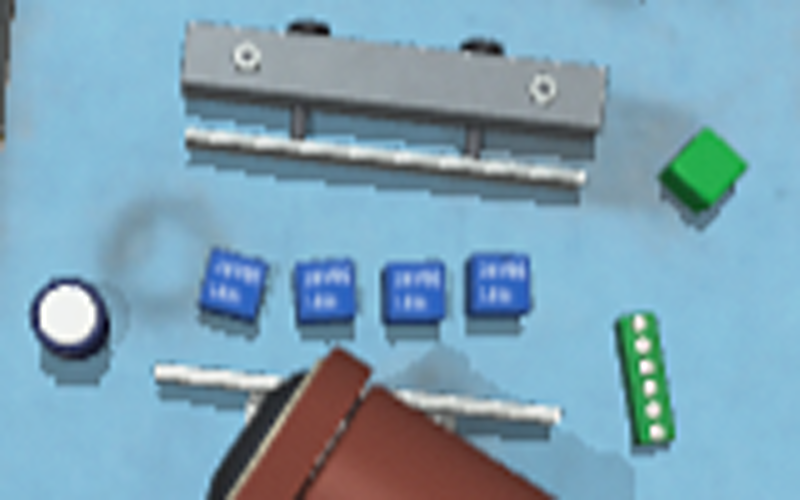

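```bash

python3 -m crank '[{"x":0,"y":0.5,"z":0.3,"turn":0},{"x":0,"y":0.5,"z":0,"turn":0},{"x":0,"y":0.5,"z":0,"turn":0},{"x":0,"y":0.4,"z":0,"turn":0},{"x":0,"y":0.4,"z":0,"turn":0}]'
python3 -m crank '[{"x":0,"y":0.4,"z":0,"turn":0},{"x":0,"y":0.4,"z":0,"turn":0},{"x":0,"y":0.4,"z":0,"turn":0},{"x":0,"y":0.4,"z":0,"turn":0},{"x":0,"y":0.4,"z":0,"turn":0}]'
python3 -m crank '[{"x":0,"y":0.4,"z":0,"turn":0},{"x":0,"y":0.3,"z":0,"turn":0},{"x":0,"y":0.2,"z":0,"turn":0}]'
python3 - <<'E'
from h import *
import cv2
go([.4407,-.1905,.018],-.0965)
p,d=manip.grab_frame("top"); np.savez("pics/top3.npz",p=p,d=d)
cv2.imwrite("pics/c5.png",cv2.resize(p[125:225,270:430][:,:,::-1],None,fx=5,fy=5,interpolation=cv2.INTER_CUBIC))
E
```

```text
time: 8.7
tool_pos: [0.4642, -0.1933, 0.0174]
tool_rot: [0.0, 0.741, 0.672, 0.0]
contact_force: [-0.2, -0.5, -3.5]
gripper_width: 0.132
grasp_force: 58.7
time: 9.2
tool_pos: [0.4836, -0.1951, 0.0172]
tool_rot: [-0.0, 0.741, 0.672, -0.0]
contact_force: [-1.8, -1.1, -2.4]
gripper_width: 0.131
grasp_force: 58.7
time: 9.5
tool_pos: [0.4927, -0.196, 0.0172]
tool_rot: [-0.0, 0.741, 0.672, -0.0]
contact_force: [-1.2, -0.6, -2.0]
gripper_width: 0.133
grasp_force: 58.7
t 9.50 pos [ 0.4927 -0.196   0.0172] yaw -0.0970 tilt [ 0.e+00 -3.e-04 -1.e+00] shift cm [ 0.05 -5.23 -0.08] turn -0.0005 F [-1.24 -0.6  -2.01] M [ 0.01   0.314 -0.054] w 0.133 gf 58.7
```

View pics/c5.png

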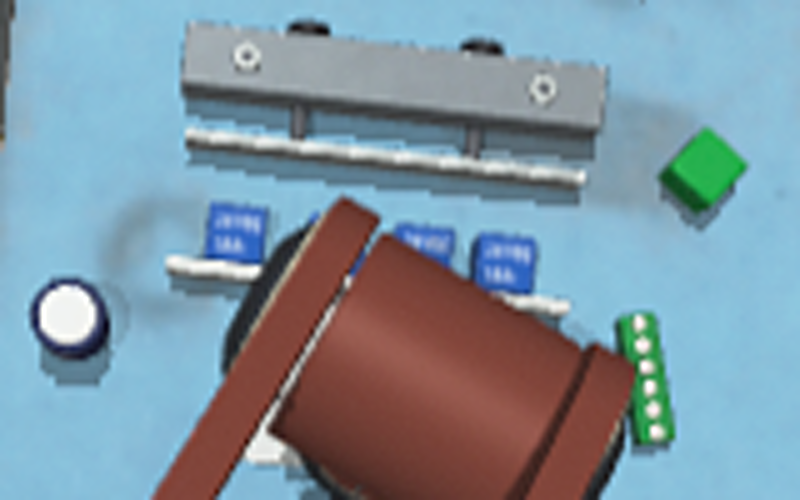

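```bash

python3 -m crank '[{"x":0,"y":0.3,"z":0,"turn":0},{"x":0,"y":0.3,"z":0,"turn":0},{"x":0,"y":0.3,"z":0,"turn":0},{"x":0,"y":0.3,"z":0,"turn":0},{"x":0,"y":0.3,"z":0,"turn":0}]'
python3 -m crank '[{"x":0,"y":0.2,"z":0,"turn":0},{"x":0,"y":0.1,"z":0,"turn":0},{"x":0,"y":0.1,"z":0,"turn":0},{"x":0,"y":0,"z":0,"turn":0}]'
python3 -c "
from h import *
go([.4927,-.196,.0172],-.0965)"
python3 -m crank '[{"x":0,"y":0.05,"z":0,"turn":0},{"x":0,"y":0.05,"z":0,"turn":0}]'
python3 -m crank '[{"x":0,"y":0.05,"z":0,"turn":0},{"x":0,"y":0.05,"z":0,"turn":0}]'
python3 -c "
from h import *
go([.4927,-.196,.0172],-.0965)"
```

```text
time: 10.05
tool_pos: [0.5077, -0.1975, 0.0172]
tool_rot: [-0.0, 0.741, 0.672, -0.0]
contact_force: [-1.9, -0.6, -2.9]
gripper_width: 0.132
grasp_force: 58.6
time: 10.45
tool_pos: [0.5116, -0.1979, 0.0173]
tool_rot: [0.0, 0.741, 0.672, 0.0]
contact_force: [-0.9, -0.6, -3.0]
gripper_width: 0.134
grasp_force: 58.6
t 10.45 pos [ 0.5116 -0.1979  0.0173] yaw -0.0971 tilt [ 0.e+00  4.e-04 -1.e+00] shift cm [ 0.01 -1.9   0.01] turn -0.0006 F [-0.95 -0.58 -2.97] M [ 0.031  0.19  -0.01 ] w 0.134 gf 58.6
time: 10.65
tool_pos: [0.5124, -0.198, 0.0174]
tool_rot: [-0.0, 0.741, 0.672, -0.0]
contact_force: [-1.1, 0.7, -2.2]
gripper_width: 0.136
grasp_force: 58.7
time: 10.85
tool_pos: [0.5134, -0.1981, 0.0174]
tool_rot: [0.0, 0.741, 0.672, -0.0]
contact_force: [-2.0, 0.5, -1.7]
gripper_width: 0.134
grasp_force: 58.8
t 10.85 pos [ 0.5134 -0.1981  0.0174] yaw -0.0970 tilt [-0.  0. -1.] shift cm [ 0.01 -2.08  0.02] turn -0.0005 F [-2.04  0.49 -1.66] M [ 0.015  0.335 -0.007] w 0.134 gf 58.8
```

```bash

for i in 1; do python3 -m crank '[{"x":0,"y":0.05,"z":0,"turn":0},{"x":0,"y":0.05,"z":0,"turn":0}]' | sed -n '2p;4p'; 
python3 -m crank '[{"x":0,"y":0.05,"z":0,"turn":0},{"x":0,"y":0.05,"z":0,"turn":0}]'| sed -n '2p;4p'; 
python3 -m crank '[{"x":0,"y":0.05,"z":0,"turn":0},{"x":0,"y":0,"z":0,"turn":0}]'| sed -n '2p;4p'; done
```

```text
tool_pos: [0.5145, -0.1982, 0.0174]
contact_force: [-1.6, 1.0, -1.7]
tool_pos: [0.5155, -0.1983, 0.0173]
contact_force: [-2.4, -0.4, -2.8]
tool_pos: [0.516, -0.1983, 0.0173]
contact_force: [-2.7, -0.8, -2.5]
```

```bash

python3 -m crank '[{"x":0,"y":0.05,"z":0,"turn":0},{"x":0,"y":0.05,"z":0,"turn":0}]' | sed -n '2p;4p'; 
python3 -m crank '[{"x":0,"y":0.05,"z":0,"turn":0},{"x":0,"y":0,"z":0,"turn":0}]'| sed -n '2p;4p'; 
python3 -m crank '[{"x":0,"y":0.05,"z":0,"turn":0},{"x":0,"y":0,"z":0,"turn":0}]'| sed -n '2p;4p'; 
python3 -c "
from h import *
go([.4927,-.196,.0172],-.0965)"
```

```text
tool_pos: [0.5169, -0.1984, 0.0173]
contact_force: [-1.4, 0.1, -1.5]
tool_pos: [0.5175, -0.1985, 0.0173]
contact_force: [-2.0, 1.1, -2.4]
tool_pos: [0.518, -0.1985, 0.0173]
contact_force: [-0.8, 1.3, -2.2]
t 12.05 pos [ 0.518  -0.1985  0.0173] yaw -0.0970 tilt [-0.e+00  1.e-04 -1.e+00] shift cm [ 0.   -2.54  0.01] turn -0.0005 F [-0.83  1.34 -2.16] M [ 0.056  0.317 -0.023] w 0.133 gf 58.7
```

```bash

python3 -m crank '[{"x":0,"y":0.05,"z":0,"turn":0},{"x":0,"y":0.05,"z":0,"turn":0}]' | sed -n '2p;4p'; 
python3 -m crank '[{"x":0,"y":0.05,"z":0,"turn":0},{"x":0,"y":0,"z":0,"turn":0}]'| sed -n '2p;4p'; 
python3 -m crank '[{"x":0,"y":0.05,"z":0,"turn":0},{"x":0,"y":0,"z":0,"turn":0}]'| sed -n '2p;4p'; 
python3 -m crank '[{"x":0,"y":0.05,"z":0,"turn":0},{"x":0,"y":0,"z":0,"turn":0}]'| sed -n '2p;4p'; 
python3 -c "
from h import *
go([.4927,-.196,.0172],-.0965)"
```

```text
tool_pos: [0.5189, -0.1986, 0.0173]
contact_force: [-2.2, 0.7, -1.6]
tool_pos: [0.5195, -0.1987, 0.0173]
contact_force: [-1.0, 0.5, -3.8]
tool_pos: [0.52, -0.1987, 0.0173]
contact_force: [-2.2, 0.1, -2.5]
tool_pos: [0.5205, -0.1988, 0.0173]
contact_force: [-1.7, 0.2, -1.5]
t 12.85 pos [ 0.5205 -0.1988  0.0173] yaw -0.0970 tilt [-0.e+00  1.e-04 -1.e+00] shift cm [ 0.01 -2.79  0.01] turn -0.0005 F [-1.72  0.22 -1.52] M [-0.019  0.29  -0.011] w 0.134 gf 58.8
```

```bash

python3 -m crank '[{"x":0,"y":0.05,"z":0,"turn":0},{"x":0,"y":0.05,"z":0,"turn":0}]' | sed -n '2p;4p'; 
python3 -m crank '[{"x":0,"y":0.05,"z":0,"turn":0},{"x":0,"y":0,"z":0,"turn":0}]'| sed -n '2p;4p'; 
python3 -m crank '[{"x":0,"y":0.05,"z":0,"turn":0},{"x":0,"y":0,"z":0,"turn":0}]'| sed -n '2p;4p'; 
python3 -m crank '[{"x":0,"y":0.05,"z":0,"turn":0},{"x":0,"y":0,"z":0,"turn":0}]'| sed -n '2p;4p'; 
python3 -c "
from h import *
go([.4927,-.196,.0172],-.0965)"
```

```text
tool_pos: [0.5212, -0.1989, 0.0173]
contact_force: [-2.9, -0.8, -1.8]
tool_pos: [0.5213, -0.199, 0.0172]
contact_force: [-4.9, 0.0, 0.6]
tool_pos: [0.5213, -0.199, 0.0172]
contact_force: [-7.6, 0.3, 1.8]
tool_pos: [0.5213, -0.199, 0.0172]
contact_force: [-8.9, 0.2, 2.9]
t 13.65 pos [ 0.5213 -0.199   0.0172] yaw -0.0965 tilt [ 1.0e-04 -4.2e-03 -1.0e+00] shift cm [ 0.02 -2.87  0.01] turn -0.0000 F [-8.88  0.2   2.91] M [-0.044  1.175  0.116] w 0.131 gf 59.6
```

```bash

python3 -m crank '[{"x":0,"y":0.03,"z":0,"turn":-0.001},{"x":0,"y":0,"z":0,"turn":0}]'| sed -n '2p;4p'; 
python3 -c "
from h import *
go([.4927,-.196,.0172],-.0965)"
python3 -m crank '[{"x":0,"y":0.02,"z":0,"turn":-0.001},{"x":0,"y":0,"z":0,"turn":0}]'| sed -n '2p;4p'; 
python3 -c "
from h import *
go([.4927,-.196,.0172],-.0965)"
```

```text
tool_pos: [0.5213, -0.1989, 0.0171]
contact_force: [-11.2, 0.2, 2.8]
t 13.85 pos [ 0.5213 -0.1989  0.0171] yaw -0.0956 tilt [ 2.e-04 -5.e-03 -1.e+00] shift cm [ 0.02 -2.87  0.01] turn 0.0009 F [-11.19   0.23   2.83] M [0.067 1.334 0.041] w 0.132 gf 59.8
tool_pos: [0.5213, -0.1989, 0.0171]
contact_force: [-11.2, -0.1, 4.4]
t 14.05 pos [ 0.5213 -0.1989  0.0171] yaw -0.0948 tilt [ 3.0e-04 -5.5e-03 -1.0e+00] shift cm [ 0.02 -2.87  0.  ] turn 0.0017 F [-11.17  -0.06   4.4 ] M [ 0.02   1.414 -0.052] w 0.129 gf 59.9
```

```bash

python3 -m crank '[{"x":0,"y":0.02,"z":0,"turn":0},{"x":0,"y":0,"z":0,"turn":0},{"x":0,"y":0,"z":0,"turn":0},{"x":0,"y":0,"z":0,"turn":0},{"x":0,"y":0,"z":0,"turn":0}]'| sed -n '2p;4p'; 
python3 -m crank '[{"x":0,"y":0,"z":0,"turn":0},{"x":0,"y":0,"z":0,"turn":0},{"x":0,"y":0,"z":0,"turn":0},{"x":0,"y":0,"z":0,"turn":0},{"x":0,"y":0,"z":0,"turn":0}]'| sed -n '2p;4p'; 
python3 -m crank '[{"x":0,"y":0,"z":0,"turn":0},{"x":0,"y":0,"z":0,"turn":0},{"x":0,"y":0,"z":0,"turn":0},{"x":0,"y":0,"z":0,"turn":0},{"x":0,"y":0,"z":0,"turn":0}]'| sed -n '2p;4p'; 
python3 -c "
from h import *
go([.4927,-.196,.0172],-.0965)"
```

```text
tool_pos: [0.5213, -0.1989, 0.0171]
contact_force: [-13.3, 0.7, 5.1]
tool_pos: [0.5213, -0.1989, 0.0171]
contact_force: [-13.1, -0.7, 5.8]
tool_pos: [0.5213, -0.1989, 0.0171]
contact_force: [-13.3, -0.1, 4.6]
t 15.55 pos [ 0.5213 -0.1989  0.0171] yaw -0.0948 tilt [ 3.e-04 -6.e-03 -1.e+00] shift cm [ 0.02 -2.87  0.01] turn 0.0017 F [-13.28  -0.09   4.65] M [-0.     1.537 -0.046] w 0.135 gf 60.0
```

```bash

python3 -m crank '[{"x":0,"y":-0.02,"z":0,"turn":0.0008},{"x":0,"y":0,"z":0,"turn":0},{"x":0,"y":0,"z":0,"turn":0},{"x":0,"y":0,"z":0,"turn":0},{"x":0,"y":0,"z":0,"turn":0}]'| sed -n '2p;4p'; 
python3 -m crank '[{"x":0,"y":0,"z":0,"turn":0},{"x":0,"y":0,"z":0,"turn":0},{"x":0,"y":0,"z":0,"turn":0},{"x":0,"y":0,"z":0,"turn":0},{"x":0,"y":0,"z":0,"turn":0}]'| sed -n '2p;4p'; 
python3 -c "
from h import *
go([.4927,-.196,.0172],-.0965)"
python3 -m crank '[{"x":0,"y":-0.05,"z":0,"turn":0},{"x":0,"y":-0.1,"z":0,"turn":0},{"x":0,"y":-0.1,"z":0,"turn":0},{"x":0,"y":-0.2,"z":0,"turn":0},{"x":0,"y":-0.4,"z":0,"turn":0}]'| sed -n '2p;4p'; 
python3 -m crank '[{"x":0,"y":-0.8,"z":0,"turn":0},{"x":0,"y":-1,"z":0,"turn":0},{"x":0,"y":-1,"z":0,"turn":0},{"x":0,"y":-1,"z":0,"turn":0},{"x":0,"y":-1,"z":0,"turn":0}]'| sed -n '2p;4p'; 
python3 -m crank '[{"x":0,"y":-1,"z":0,"turn":0},{"x":0,"y":-0.5,"z":0,"turn":0},{"x":0,"y":0,"z":0,"turn":0}]'| sed -n '2p;4p'; 
python3 - <<'E'
from h import *
import cv2
go([.445,-.1905,.0155],-.0965)
p,d=manip.grab_frame("top"); np.savez("pics/top4.npz",p=p,d=d)
cv2.imwrite("pics/c6.png",cv2.resize(p[125:225,270:430][:,:,::-1],None,fx=5,fy=5,interpolation=cv2.INTER_CUBIC))
E
```

```text
tool_pos: [0.5213, -0.1989, 0.0171]
contact_force: [-10.7, 0.4, 4.2]
tool_pos: [0.5213, -0.1989, 0.0171]
contact_force: [-11.0, -0.2, 4.6]
t 16.55 pos [ 0.5213 -0.1989  0.0171] yaw -0.0956 tilt [ 3.0e-04 -5.4e-03 -1.0e+00] shift cm [ 0.02 -2.87  0.  ] turn 0.0009 F [-11.04  -0.2    4.65] M [ 0.023  1.398 -0.036] w 0.134 gf 59.8
tool_pos: [0.5155, -0.1984, 0.0176]
contact_force: [-1.2, 0.2, -3.0]
tool_pos: [0.4661, -0.1935, 0.0173]
contact_force: [-0.3, -0.4, -2.7]
tool_pos: [0.4515, -0.1921, 0.0172]
contact_force: [1.4, -0.5, -2.7]
t 17.85 pos [ 0.4515 -0.1921  0.0172] yaw -0.0962 tilt [ 1.e-04 -2.e-04 -1.e+00] shift cm [ 0.09 -0.66  0.17] turn 0.0003 F [ 1.4  -0.55 -2.66] M [ 0.024  0.084 -0.019] w 0.135 gf 58.8
```

View pics/c6.png

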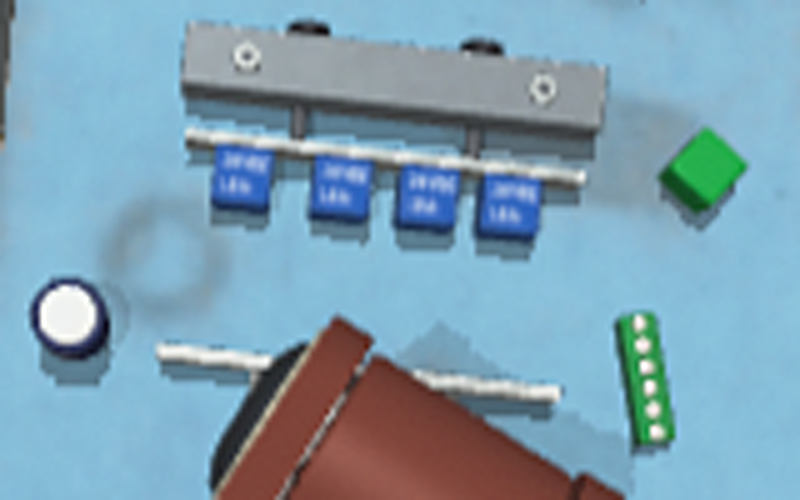

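```bash

python3 -m crank '[{"x":0,"y":0,"z":0.1,"turn":0},{"x":0,"y":0,"z":0.05,"turn":0},{"x":0,"y":0,"z":0,"turn":0}]'| sed -n '2p;4p'; 
python3 -m crank '[{"x":0,"y":0,"z":0.05,"turn":0},{"x":0,"y":0,"z":0.03,"turn":0},{"x":0,"y":0,"z":0,"turn":0}]'| sed -n '2p;4p'
```

```text
tool_pos: [0.4524, -0.1922, 0.0157]
contact_force: [0.4, 0.4, -2.6]
tool_pos: [0.4525, -0.1922, 0.0155]
contact_force: [-2.8, 1.6, 2.9]
```

On the bench; release and go up.

```bash

python3 -m crank '[{"x":0,"y":0,"z":-0.05,"turn":0},{"x":0,"y":0,"z":0,"turn":0},{"x":0,"y":0,"z":0,"turn":0},{"x":0,"y":0,"z":0,"turn":0},{"x":0,"y":0,"z":0,"turn":0}]' 55
python3 -m crank '[{"x":0,"y":0,"z":-0.5,"turn":0},{"x":0,"y":0,"z":-1,"turn":0},{"x":0,"y":0,"z":-2,"turn":0},{"x":0,"y":0,"z":-3,"turn":0},{"x":0,"y":0,"z":-3.5,"turn":0}]'
python3 -m crank '[{"x":0,"y":0,"z":-3,"turn":0},{"x":0,"y":-3,"z":-1,"turn":0},{"x":0,"y":-3,"z":0,"turn":0},{"x":0,"y":0,"z":0,"turn":0},{"x":0,"y":0,"z":0,"turn":0}]'
python3 - <<'E'
from h import *
import cv2
p,d=manip.grab_frame("side")
cv2.imwrite("pics/s2.png",cv2.resize(p[120:320,220:460][:,:,::-1],None,fx=3,fy=3,interpolation=cv2.INTER_CUBIC))
E
```

```text
time: 19.0
tool_pos: [0.4523, -0.1923, 0.0155]
tool_rot: [0.0, 0.74, 0.672, 0.0]
contact_force: [-0.3, 1.0, -0.3]
gripper_width: 0.553
grasp_force: 0.0
time: 19.5
tool_pos: [0.4515, -0.1918, 0.1164]
tool_rot: [-0.001, 0.74, 0.672, -0.0]
contact_force: [0.2, -0.3, 0.2]
gripper_width: 0.555
grasp_force: 0.0
time: 20.0
tool_pos: [0.3927, -0.1866, 0.1564]
tool_rot: [0.001, 0.74, 0.672, 0.0]
contact_force: [-0.3, -0.7, -0.3]
gripper_width: 0.549
grasp_force: 0.0
```

View pics/s2.png

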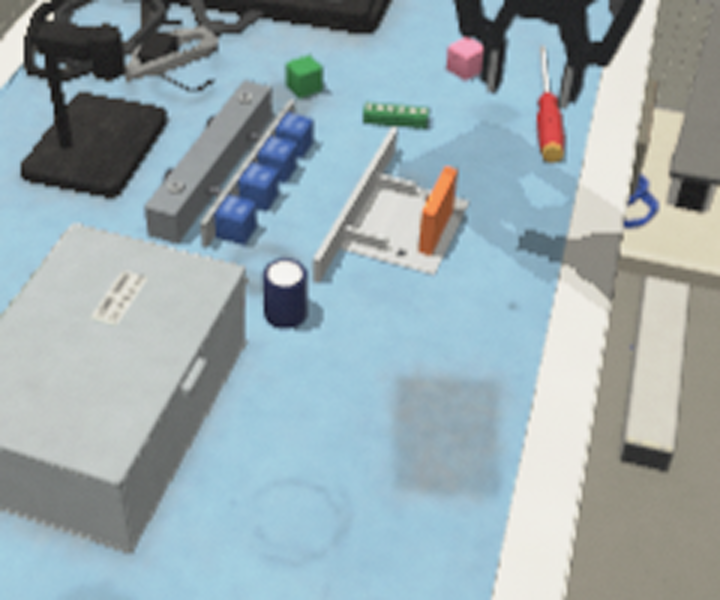

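The four relays (crop about 237,215 to 295,130) sit flat on the bar. The straightedge stands flat at about (390,215), well clear of the row. The can and terminal strip are untouched, and the gripper is free.

```bash
python3 -c "
from plant import manip
print(manip.job_done())"
```

```text
the job is handed in; nothing more can be done
None
```

The job is handed in, with no verdict reported: the four relays sit flat against the stop bar after about 2.5 s of pressing at 11–13 N (wrist reading), and the straightedge stands released on the bench about 7 cm behind the row; the per-relay contact force could not be measured directly.

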